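Build the sieve tower for grading stones

ROBOT

A 6-joint arm with a two-finger parallel gripper is mounted at the origin on the work surface; the furniture and walls round the work are solid. World frame = base frame: x ahead of the robot, y to its left, z up, the work surface at z = 0. Lengths are in m, angles in degrees, forces in N, time in s.
With the tool pointing down it reaches from about 0.4 to 0.825 m from the base axis. Payload 7 kg.
Tool frame: the origin (TCP) lies between the finger pads; the fingertips stand 25 mm ahead of it and the grasp point (between the pads) lies 6 mm ahead of it; z points along the fingers, y is the line along which they close (so a half turn about z gives the same grasp; the last joint's range is limited). The gripper opens to 88 mm and grips with 3 to 60 N. Pads are 19 mm wide; open, the fingers measure 130 mm over their backs; the gripper's body (78 mm by 193 mm) begins 47 mm behind the grasp point.
Start: joints at [-47.435, 20.546, 0.682, 0, -70.136, -16.507], TCP at [0.296, -0.606, 0.252] pointing down, gripper open.
Joint ranges: [-176.03, 176.03], [-82.01, 121.73], [-58.28, 71.71], [-173.87, 95.51], [-174.79, -0.11], [-173.66, 173.66]. Speed limits (degrees/s): [136.94, 136.94, 172.46, 180, 180, 180].

INTERFACE

Orientations are given as [roll, pitch, yaw] about the fixed x, y, z axes, in that order (R = Rz(yaw) Ry(pitch) Rx(roll)).
In Python, from plant import ctrl gives the robot as it stands.
- The arm moves only by the shell command python3 drive.py 'ROWS'. ROWS is a JSON list of rows, 1 to 8 of them, each of 5 numbers: dx, dy, dz in m, then a turn about the tool's z in degrees, then the finger opening in m; each row is the pose to reach, as a shift and turn from the pose commanded when the command began, along the tool's axes at that moment; what a row does not reach only later rows make up. A row lasts 1/8 s, in which the tool goes at most 0.0625 m and 10.7 degrees, less where a joint would pass 70% of its speed; a pose out of reach is approached as far as the arm can. The fingers move at their own pace and stop on an object; the grip force is fixed at half the most. Time passes only in rows, so rows that do not move let the fingers close. It prints the time, the measured TCP pose, the force, the opening and the grip force at its end.
- ctrl.get_obs(): the state, without advancing time (a new reading comes with each control period).
- ctrl.snapshot(name): name is "scene" or "top" or "wrist"; returns a dict with "frame" (480x640x3 uint8, red, green, blue), "z_map" (480x640 float32, m along the optical axis (not along the pixel's ray), 0 where there is no reading), "fovy" (degrees; the focal length in pixels is half the picture's height over the tangent of half this angle, whatever the lens; pixels are square), "cx", "cy" (the principal point, pixels), "k1" (the pictures are not rectified: a ray, as slopes to the right and down, at radius r is drawn at 1 + k1 r^2 times it, then the intrinsics apply), "R" (3x3) and "t" (3): a world point X has camera coordinates R X + t; the wrist camera has in their place "T_tool_cam" (4x4, takes a point from camera to tool coordinates, whose origin is the TCP and whose axes are the flange's). Camera axes: x right, y down, z forward; pixel columns grow to the right and rows downward; lengths in m; the calibration is good to about 2 mm. A picture is of the moment at which its call begins: read the wrist's pose just before it.
- ctrl.close_job(): hands the job in; it is judged then, once.
The state is a dict: "clock": time; "joint_pos": joint angles; "qvel": joint speeds; "tau": joint torques, N m; "tool_pos": TCP position; "orientation": TCP orientation; "force": force on the tool from outside, world axes, zero at the start; "moment": the same for the moment, N m; "opening": finger opening in m; "gripper_force": force on a finger pad.
Only numpy, scipy, OpenCV 4.12 (cv2) and the standard library are available. Lean on these libraries where they do the work, as an engineer would, in place of code of your own. Each camera call takes 0.05 s, during which the arm holds its last target. There are 200 camera calls.

TASK

Build the stone-grading sieve tower on the fixed aluminium pan, working from the bottom up: the blue fine sieve first, then the yellow medium, then the red coarse, and last the black lid, each fully seated in the one below. Leave the green spare sieve, the gem jar and the dropper bottle where they stand.

Things in the scene. Friction and masses are not known exactly. Their poses are not given: they have to be found in the camera images.
- pan: Receiving pan, aluminium cup with the same bore as the sieves (56 mm outside, 49 mm bore, open at the top, rim 30 mm above the bench), on a dark steel disc 90 mm across and 6 mm thick; fixed to the bench. Origin at the centre of the disc's underside, z up. A sieve seated on it has its origin 22 mm above the pan's origin.
- fine_sieve: Loose blue plastic ring sieve, 56 mm outside, metal floor with pinholes. Tapered foot z 0 to 8 mm (34 mm wide at the bottom, 45 at the top), straight ring z 8 to 26 mm to grip; bore 49 mm, 16 deep, open at the top. The foot drops into a ring below until its shoulder rests on that rim. 50 to 100 g, stands upright; origin: centre of underside, z up.
- medium_sieve: Loose yellow plastic ring sieve, 56 mm outside, metal floor with 4 mm holes. Tapered foot z 0 to 8 mm (34 mm wide at the bottom, 45 at the top), straight ring z 8 to 26 mm to grip; bore 49 mm, 16 deep, open at the top. The foot drops into a ring below until its shoulder rests on that rim. 50 to 100 g, stands upright; origin: centre of underside, z up. Seated: 18 mm above the sieve below.
- coarse_sieve: Loose red plastic ring sieve, 56 mm outside, metal floor with 8 mm holes. Tapered foot z 0 to 8 mm (34 mm wide at the bottom, 45 at the top), straight ring z 8 to 26 mm to grip; bore 49 mm, 16 deep, open at the top. The foot drops into a ring below until its shoulder rests on that rim. 50 to 100 g, stands upright; origin: centre of underside, z up. Seated: 18 mm above the sieve below.
- lid: Black plastic lid: the same tapered foot as the sieves (z 0 to 8 mm), a flange 56 mm across (z 8 to 14 mm), and a round knob on top, 20 mm across at z 14 to 18 mm and 25 mm across from z 21 to 36 mm, by which it is gripped. Loose, 40 to 85 g, stands upright on its foot. Origin at the centre of its underside, z up. Seated, its origin is 18 mm above that of the sieve below.
- spare_sieve: Loose green plastic ring sieve, 56 mm outside, metal floor with 3 mm holes. Tapered foot z 0 to 8 mm (34 mm wide at the bottom, 45 at the top), straight ring z 8 to 26 mm to grip; bore 49 mm, 16 deep, open at the top. The foot drops into a ring below until its shoulder rests on that rim. 50 to 100 g, stands upright; origin: centre of underside, z up. A spare, stays put.
- gem_jar: Bystander: clear round jar, 37 mm across, 23 mm high, loose. Origin at the centre of its underside. Leave it alone.
- bottle: Bystander: white dropper bottle, 36 mm across, 103 mm high, standing, loose. Origin at the centre of its underside. Leave it alone.

How it is judged:
By the outcome, as a careful person would: the job done as asked, in the order asked, and still so for the second after the job is handed in, with the robot touching nothing.
It also fails if it takes over 109 s, if anything falls off the work surface, if the arm or the gripper's body presses on something with over 40 N, if the wrist force passes 120 N, or if a joint passes its speed limit or range.

## Working session

There is one attempt and no reset: what is moved stays moved. The work goes in short steps, Python scripts to look and compute and a shell command to move; the robot and the scene stay as the last step left them, time stands still between calls to the robot, and variables do not carry over. Pictures are saved under pics/ and viewed, at most 14 in all, crops included, and the job is handed in when it is done.

```bash
ls; mkdir -p pics
python3 - <<'E'
from plant import ctrl
import cv2,numpy as np
o=ctrl.get_obs();print(o)
for n in("scene","top"):
    s=ctrl.snapshot(n);cv2.imwrite(f"pics/{n}0.png",s["frame"][:,:,::-1])
    np.savez(f"{n}.npz",**s)
    print(n,s["fovy"],s["cx"],s["cy"],s["k1"],s["R"].tolist(),s["t"])
E
```

```text
drive.py
pics
plant.py
{'clock': 0.0, 'joint_pos': array([-4.74376129e+01,  2.05926531e+01,  6.32807418e-01, -2.20043209e-02,
       -7.01358914e+01, -1.65065345e+01]), 'qvel': array([-0.06032381, -0.02253483,  0.04809338, -0.03674834, -0.03126605,
       -0.02166183]), 'tau': array([-1.24684384e-04, -5.82724643e+01,  2.93055296e+01,  6.99744165e+00,
        6.64417574e-03, -1.48662589e-04]), 'tool_pos': array([ 0.29627086, -0.60599153,  0.25059564]), 'orientation': array([ 1.79902331e+02, -7.37144802e-03, -1.53951635e+02]), 'force': array([0.50453208, 0.72210804, 0.24953661]), 'moment': array([0.0462609 , 0.01580801, 0.03531061]), 'gripper_force': 0.0, 'opening': 0.08769236908935352}
scene 43.293493200493174 319.40898561719945 245.70491507630254 0.007604551450295525 [[-0.5273998070922147, -0.8495759889120722, -0.008371531709875406], [-0.5845202323757891, 0.3699740819901703, -0.7221186028616658], [0.6165918758972164, -0.37595188218654446, -0.6917186139305105]] [0.23843549 0.36591626 0.98907794]
top 47.85129125117584 326.61259411720357 241.54306301060336 0.038865835324072624 [[0.01175462647018377, -0.9999091634421615, 0.006594969366331966], [-0.9975125764900447, -0.012184367858031621, -0.06942766684897889], [0.06950171581147543, -0.005762468593976614, -0.9975651885741423]] [-0.05796918  0.51440324  1.27437706]
```

View pics/scene0.png

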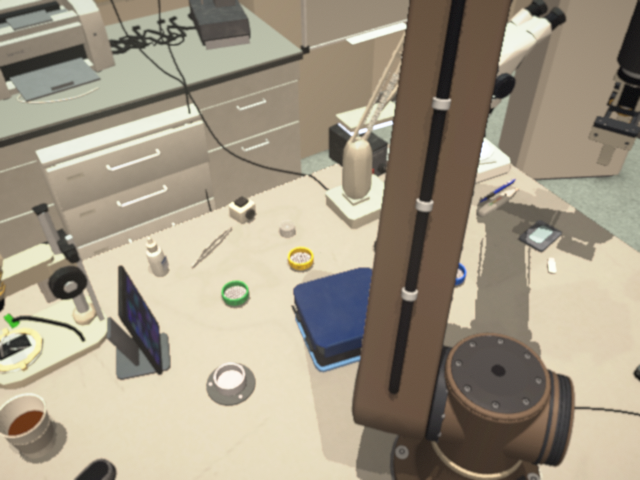

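View pics/top0.png

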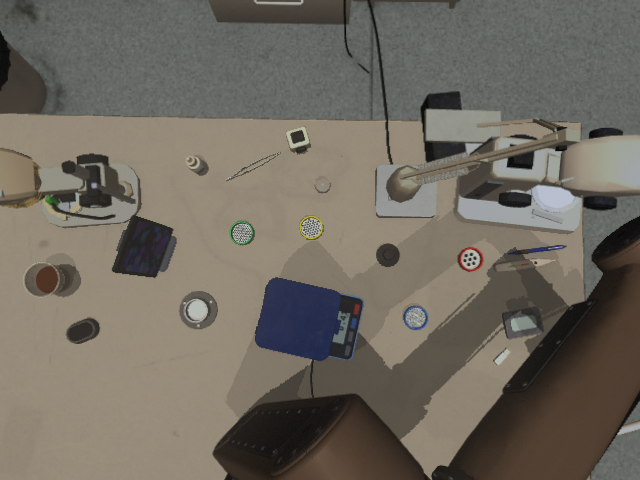

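Top view: pan at (198,310), green (242,233), yellow (311,228), red (471,259), blue (415,317), lid (388,255). The lamp base is at (405,190), the tablet at (145,247) and the scale at (310,320). The scene view agrees.

```bash
cat > h.py <<'E'
import numpy as np,cv2
from scipy.spatial.transform import Rotation as Ro
def cam(s,obs=None):
    """R_wc, origin in world"""
    if "R" in s: R=np.array(s["R"]).T; return R,-R@np.array(s["t"])
    T=np.eye(4);T[:3,:3]=Ro.from_euler('xyz',obs["orientation"],degrees=True).as_matrix();T[:3,3]=obs["tool_pos"]
    T=T@np.array(s["T_tool_cam"]);return T[:3,:3],T[:3,3]
def slopes(s,uv):
    f=240/np.tan(np.radians(float(s["fovy"]))/2)
    K=np.array([[f,0,float(s["cx"])],[0,f,float(s["cy"])],[0,0,1]])
    return cv2.undistortPoints(np.float64(uv).reshape(-1,1,2),K,np.array([float(s["k1"]),0,0,0])).reshape(-1,2)
def ray(s,uv,z,obs=None):
    R,o=cam(s,obs);d=np.c_[slopes(s,uv),np.ones(len(np.reshape(uv,(-1,2))))]@R.T
    return o+d*((z-o[2])/d[:,2])[:,None]
def cloud(s,obs=None):
    R,o=cam(s,obs);v,u=np.mgrid[:480,:640];sl=slopes(s,np.stack([u,v],-1).reshape(-1,2))
    z=np.array(s["z_map"]).reshape(-1,1);return (np.c_[sl,np.ones(len(sl))]*z@R.T+o).reshape(480,640,3)
def mask(rgb,c):
    h,s,v=cv2.split(cv2.cvtColor(np.ascontiguousarray(rgb),cv2.COLOR_RGB2HSV))
    hue={'b':(100,125),'y':(22,35),'g':(50,85),'r':(170,8)}[c]
    m=(h>=hue[0])&(h<=hue[1]) if hue[0]<hue[1] else (h>=hue[0])|(h<=hue[1])
    return (m&(s>110)&(v>60)).astype(np.uint8)
def circ(P):
    """algebraic circle fit, robust 2 passes"""
    P=P[:,:2]
    for _ in range(4):
        a=np.linalg.lstsq(np.c_[2*P,np.ones(len(P))],(P**2).sum(1),rcond=None)[0]
        r=np.sqrt(a[2]+a[0]**2+a[1]**2);e=abs(np.hypot(*(P-a[:2]).T)-r)
        P=P[e<=max(2*np.median(e),3e-4)]
    return a[:2],r
E
python3 - <<'E'
from h import *
s=dict(np.load("top.npz"));C=cloud(s);f=s["frame"]
print("bench z",np.median(C[420:470,100:200,2]))
for n,c,(u,v) in [("fine","b",(415,317)),("med","y",(311,228)),("coarse","r",(471,259)),("spare","g",(242,233))]:
    m=mask(f,c);w=np.zeros_like(m);w[v-22:v+22,u-22:u+22]=1;m*=w
    cs=cv2.findContours(m,0,cv2.CHAIN_APPROX_NONE)[0];k=max(cs,key=cv2.contourArea).reshape(-1,2)
    print(n,*circ(ray(s,k,.026)),len(k))
for n,(u,v),z in [("pan",(198,310),.03),("lid",(388,255),.036),("jar",(323,185),.023),("bottle",(196,163),.1)]:
    print(n,ray(s,(u,v),z)[0], C[v,u])
# height map of obstacles on grid
xs=np.arange(.3,.95,.05);ys=np.arange(-.5,.55,.05)
H=np.zeros((13,21))
for p in C.reshape(-1,3):
    i,j=int((p[0]-.3)//.05),int((p[1]+.5)//.05)
    if 0<=i<13 and 0<=j<21:H[i,j]=max(H[i,j],p[2])
print("cols y",ys.round(2))
for i in range(13):print(round(xs[i],2),(H[i]*1000).astype(int))
E
```

```text
bench z 0.0004283393695160287
fine [ 0.33811633 -0.26292437] 0.02683475805270329 65
med [ 0.54821659 -0.0134779 ] 0.027268417836020423 67
coarse [ 0.47764037 -0.39300795] 0.027912530684507567 68
spare [0.53371366 0.15166465] 0.026211473513219827 63
pan [0.3502434  0.24685414 0.03      ] [0.34891044 0.25203038 0.00729458]
lid [ 0.48384377 -0.19647651  0.036     ] [ 0.48389676 -0.19661405  0.03485052]
jar [ 0.65043257 -0.04151829  0.023     ] [ 0.65030815 -0.04151986  0.02370957]
bottle [0.6828766  0.24457735 0.1       ] [0.68784958 0.25015423 0.07669553]
cols y [-0.5  -0.45 -0.4  -0.35 -0.3  -0.25 -0.2  -0.15 -0.1  -0.05 -0.    0.05
  0.1   0.15  0.2   0.25  0.3   0.35  0.4   0.45  0.5 ]
0.3 [ 16 680 727 741 743 684   8  60 804  95  97  96  94   7  34  37   8   8
   7  27  27]
0.35 [ 13 688 712 715  32  29   7  60  96  97  95  96   9   7  32  35   9   7
   8   8  91]
0.4 [  17  679  679   10    8    7    8    7   90 1307   96   99    7    7
    8    7   47  196    9    8   96]
0.45 [ 23 653 622   6   8  41  41   6   7   7   6   7   6   7   8   7 126 197
 107   7   6]
0.5 [605 622  30   7   7  20  20   7   6  30  28   7  30  30   7   6 198 199
 106  23  28]
0.55 [188 188  38  40  38  40  38   7   7  32  28   6  27  31   6   7 190 205
 246 219 309]
0.6 [267 531 535 461 376 290 206   7  27  27   7   8   7   6   6  11   7 196
 310 222 307]
0.65 [268 515 516 359 344 265 186   7  26  27   6   7  13  14  70 102   5   6
 210 208 300]
0.7 [297 387 266 170 171  27  35   7   7  38  51  12  12   6  63  87   8   8
   6  10   8]
0.75 [  6 225 213 171 172   7  16   6   7  43  52   9   7   9   8   7   6   9
   6   6   6]
0.8 [  4   0  99 104 102   8  10   5   7   6   6   4   6   6   4   5   5   8
   6   7   5]
0.85 [  0   0   0 102 101   0   0   0   0   0   0   0   0   0   0   0   0   0
   0   0   0]
0.9 [0 0 0 0 0 0 0 0 0 0 0 0 0 0 0 0 0 0 0 0 0]
```

```bash
cat > go.py <<'E'
import sys
from h import *
from plant import ctrl
x,y,z,yaw=map(float,sys.argv[1:5]);o=ctrl.get_obs()
R=Ro.from_euler('xyz',o["orientation"],degrees=True).as_matrix()
d=R.T@(np.array([x,y,z])-o["tool_pos"]);t=-(yaw-o["orientation"][2]);t=(t+180)%360-180
print("shift",d.round(4),"turn",round(t,1),"rows>=",round(max(np.linalg.norm(d)/.0625,abs(t)/10.7),1),"now",o["tool_pos"].round(4),o["orientation"].round(1),"j",o["joint_pos"].round(0),"t",o["clock"])
E
python3 go.py .338 -.263 .2 -127
```

```text
shift [-0.1881  0.2898  0.0511] turn -26.9 rows>= 5.6 now [ 0.2963 -0.606   0.2508] [ 179.9   -0.  -153.9] j [-47.  21.   1.  -0. -70. -17.] t 0.1
```

```bash
python3 drive.py '[[-0.188,0.29,0.05,-27,0.088],[-0.188,0.29,0.05,-27,0.088],[-0.188,0.29,0.05,-27,0.088],[-0.188,0.29,0.05,-27,0.088],[-0.188,0.29,0.05,-27,0.088],[-0.188,0.29,0.05,-27,0.088],[-0.188,0.29,0.05,-27,0.088],[-0.188,0.29,0.05,-27,0.088]]'
cat > w.py <<'E'
import sys
from h import *
from plant import ctrl
def shot(n):
    o=ctrl.get_obs();s=ctrl.snapshot("wrist");cv2.imwrite(f"pics/{n}.png",s["frame"][:,:,::-1]);return o,s
if __name__=="__main__":
    # w.py name colour z : circle of outer edge of the coloured ring at height z
    o,s=shot(sys.argv[1]);m=mask(s["frame"],sys.argv[2])
    for k in sorted(cv2.findContours(m,0,cv2.CHAIN_APPROX_NONE)[0],key=cv2.contourArea)[-2:]:
        k=k.reshape(-1,2)
        if len(k)<60: continue
        k=cv2.convexHull(k).reshape(-1,2)
        print(k.min(0),k.max(0),*circ(ray(s,k,float(sys.argv[3]),o)))
    print("TCP",o["tool_pos"].round(4),o["orientation"].round(1))
E
python3 w.py b1 b .026
```

```text
clock: 1.1
tool_pos: [0.3382, -0.2633, 0.2017]
orientation: [-180.0, 0.0, -126.9]
force: [0.7, -0.7, -0.8]
opening: 0.0877
gripper_force: 0.0
[286 191] [347 253] [ 0.33970013 -0.2639722 ] 0.027822882237861463
TCP [ 0.3382 -0.2633  0.2017] [-180.     0.  -126.9]
```

View pics/b1.png

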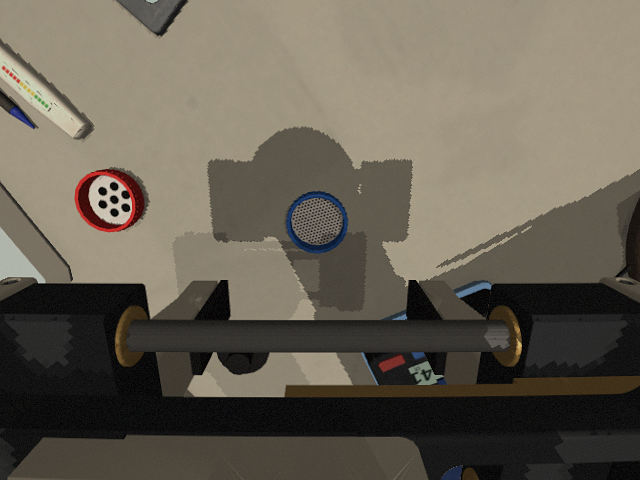

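Wrist view: the blue ring is centred at about (317,222) with nothing around it, and the red one is at (110,200). Next I descend.

```bash
python3 go.py .3393 -.2638 .031 -127
```

```text
shift [-0.0006 -0.0009  0.1707] turn 0.1 rows>= 2.7 now [ 0.3382 -0.2637  0.2017] [-180.    -0.  -126.9] j [-11.  -1. -33.   0. -58. -26.] t 1.15
```

```bash
python3 drive.py '[[-0.0005,-0.001,0.05,0,0.088],[-0.0005,-0.001,0.1,0,0.088],[-0.0005,-0.001,0.14,0,0.088],[-0.0005,-0.001,0.16,0,0.088],[-0.0005,-0.001,0.17,0,0.088],[-0.0005,-0.001,0.17,0,0.088]]' && python3 drive.py '[[0,0,0,0,0.05],[0,0,0,0,0.05],[0,0,0,0,0.05],[0,0,0,0,0.05]]'
```

```text
clock: 1.9
tool_pos: [0.3388, -0.264, 0.0312]
orientation: [179.9, -0.0, -127.0]
force: [-0.5, -0.1, 0.4]
opening: 0.0875
gripper_force: 0.0
clock: 2.4
tool_pos: [0.3394, -0.2635, 0.032]
orientation: [-180.0, 0.0, -126.9]
force: [-0.2, 0.7, 4.1]
opening: 0.0558
gripper_force: 30.0
```

```bash
python3 drive.py '[[0,0,-0.03,0,0.05],[0,0,-0.08,0,0.05],[0,0,-0.14,0,0.05],[0,0,-0.2,0,0.05],[0,0,-0.22,0,0.05],[0,0,-0.22,0,0.05]]' && python3 go.py .5 -.05 .25 -127; python3 go.py .43 .19 .25 -127
```

```text
clock: 3.15
tool_pos: [0.3397, -0.2635, 0.2531]
orientation: [-179.8, 0.1, -126.9]
force: [-0.1, 0.1, -1.5]
opening: 0.0558
gripper_force: 30.0
shift [-2.67e-01  2.00e-04  3.50e-03] turn 0.1 rows>= 4.3 now [ 0.3397 -0.2635  0.2531] [-1.798e+02  1.000e-01 -1.269e+02] j [-11.  -4. -28.  -0. -65. -26.] t 3.15
shift [-0.4168  0.2004  0.0031] turn 0.1 rows>= 7.4 now [ 0.3397 -0.2635  0.2531] [-1.798e+02  1.000e-01 -1.269e+02] j [-11.  -4. -28.  -0. -65. -26.] t 3.15
```

Run:
```python
from h import *
s=dict(np.load("top.npz"));f=s["frame"]
c=f[280:340,165:230];cv2.imwrite("pics/panc.png",cv2.resize(c,None,fx=8,fy=8,interpolation=cv2.INTER_NEAREST)[:,:,::-1])
```

```text
(no output)
```

View pics/panc.png

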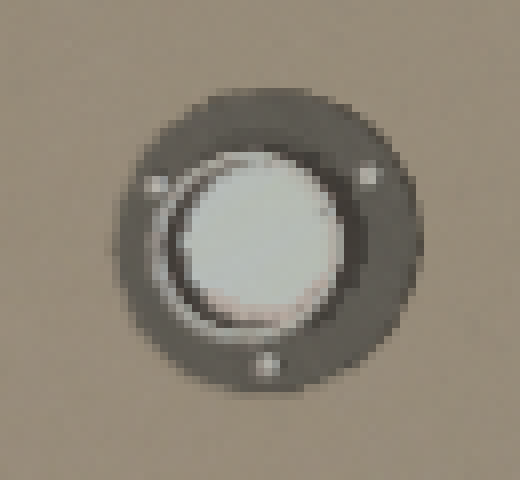

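The crop shows the dark disc as a clean circle at about (198.4,310) in the full frame, with the cup inside it shifted left by parallax. I'll fit the disc edge.

```bash
cat > pan.py <<'E'
from h import *
def disc(s,u,v,r,obs=None):
    """dark disc of the pan, z=.006, hull of low-value region round (u,v)"""
    g=cv2.cvtColor(np.ascontiguousarray(s["frame"]),cv2.COLOR_RGB2GRAY)
    m=(g<112).astype(np.uint8);w=np.zeros_like(m);cv2.circle(w,(u,v),r,1,-1);m*=w
    k=max(cv2.findContours(m,0,cv2.CHAIN_APPROX_NONE)[0],key=cv2.contourArea)
    k=cv2.convexHull(k).reshape(-1,2);return k.min(0),k.max(0),circ(ray(s,k,.006,obs))
E
python3 - <<'E'
from pan import *
print(disc(dict(np.load("top.npz")),198,310,25))
E
python3 drive.py '[[-0.06,0,0,0,0.05],[-0.12,0,0,0,0.05],[-0.18,0,0,0,0.05],[-0.24,0.02,0,0,0.05],[-0.29,0.05,0,0,0.05],[-0.33,0.09,0,0,0.05],[-0.37,0.13,0,0,0.05],[-0.4,0.17,0,0,0.05]]' && python3 drive.py '[[-0.017,0.03,0,0,0.05],[-0.017,0.03,0,0,0.05],[-0.017,0.03,0,0,0.05]]'; python3 -c "
from w import *
shot('p1')"
```

```text
(array([179, 291], dtype=int32), array([217, 328], dtype=int32), (array([0.3500113 , 0.25189085]), np.float64(0.04508544298684185)))
clock: 4.15
tool_pos: [0.4425, 0.16, 0.2497]
orientation: [180.0, -0.2, -126.9]
force: [0.9, 0.3, -0.5]
opening: 0.056
gripper_force: 30.0
clock: 4.53
tool_pos: [0.4293, 0.1896, 0.2503]
orientation: [180.0, -0.1, -126.9]
force: [1.1, -0.2, -0.3]
opening: 0.0562
gripper_force: 30.0
```

View pics/p1.png

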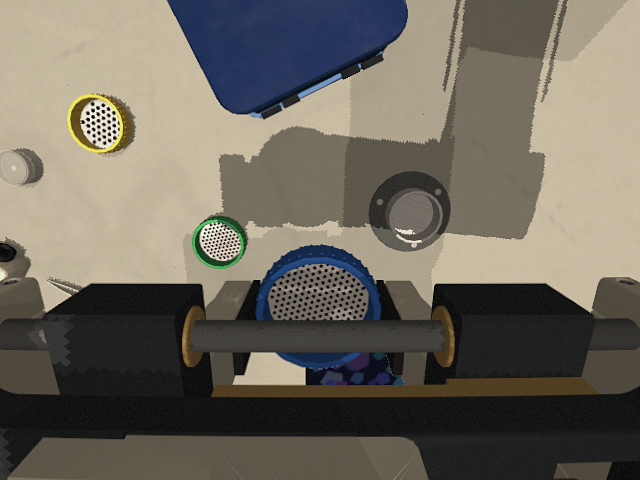

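The blue sieve is held level at (320,300) and the pan disc is at (410,211), in shadow. I'll measure the pan from darkness and from rim depth.

Run:
```python
from pan import *
from plant import ctrl
o=ctrl.get_obs();s=ctrl.snapshot("wrist");f=s["frame"];g=cv2.cvtColor(f,cv2.COLOR_RGB2GRAY)
print(g[211,360:460:4])
for t in(60,70,80):
    m=(g<t).astype(np.uint8);w=np.zeros_like(m);cv2.circle(w,(410,211),50,1,-1);m*=w
    k=cv2.convexHull(max(cv2.findContours(m,0,cv2.CHAIN_APPROX_NONE)[0],key=cv2.contourArea)).reshape(-1,2)
    print(t,k.min(0),k.max(0),circ(ray(s,k,.006,o)))
C=cloud(s,o)[150:270,350:470].reshape(-1,3)
C=C[(abs(C[:,2]-.03)<.004)];print(len(C));h=cv2.convexHull(np.float32(C[:,:2])).reshape(-1,2);print("rim",circ(h))
s=dict(np.load("top.npz"));C=cloud(s)[280:340,165:230].reshape(-1,3)
C=C[(abs(C[:,2]-.03)<.005)];print(len(C));h=cv2.convexHull(np.float32(C[:,:2])).reshape(-1,2);print("rim top",circ(h))
```

```text
[ 87  89  94  46  41  48  43  68 114 109 109 108 109 110 110 109 112 113
 111  66 109  46  44 113 112]
60 [369 171] [450 234] (array([0.35161742, 0.25247877]), np.float64(0.04389087006156923))
70 [369 171] [450 234] (array([0.35230881, 0.2526234 ]), np.float64(0.04466799351878788))
80 [368 171] [450 234] (array([0.35201449, 0.25234412]), np.float64(0.04467069491687645))
596
rim (array([0.35182031, 0.25357687]), np.float64(0.027783382751038966))
118
rim top (array([0.34998179, 0.25204517]), np.float64(0.0272162040644707))
```

```bash
python3 - <<'E'
from w import *
o,s=shot("p2");m=mask(s["frame"],"b");m[:, :240]=0;m[:240]=0
k=cv2.convexHull(max(cv2.findContours(m,0,cv2.CHAIN_APPROX_NONE)[0],key=cv2.contourArea)).reshape(-1,2)
k=k[(k[:,1]>250)&(k[:,1]<366)]
for z in(-.0055,): c,r=circ(ray(s,k,o["tool_pos"][2]+z,o));print(c,r,o["tool_pos"],k.min(0),k.max(0))
C=cloud(s,o)[245:300,250:390][m[245:300,250:390]>0];print(np.percentile(C[:,2],[50,90,98]))
E
python3 go.py .3515 .2527 .11 -127
```

```text
[0.42754386 0.1857498 ] 0.027329915191584262 [0.42978919 0.18917796 0.25083832] [255 251] [380 319]
[0.24295923 0.24464672 0.24522742]
shift [-0.0037  0.1008  0.1411] turn -0.0 rows>= 2.8 now [0.4299 0.1892 0.251 ] [ 1.80e+02 -1.00e-01 -1.27e+02] j [ 48.   1. -24.  -0. -65. -85.] t 4.675
```

Run:
```python
from w import *
o,s=shot("p3");print(s["T_tool_cam"].round(3).tolist());m=mask(s["frame"],"b");m[:, :240]=0;m[:240]=0;m[370:]=0
C=cloud(s,o);sel=(m>0)&(C[:,:,2]>o["tool_pos"][2]-.0075)
v,u=np.where(sel);print(len(u),u.min(),u.max(),v.min(),v.max())
R=Ro.from_euler('xyz',o["orientation"],degrees=True).as_matrix()
P=(C[sel]-o["tool_pos"])@R
print(P.min(0),P.max(0))
h=P[:,:2]; 
for _ in range(1):
    k=cv2.convexHull(np.float32(h)).reshape(-1,2);print(circ(k))
```

```text
[[-0.001, -0.959, -0.284, 0.076], [1.0, -0.0, -0.001, 0.0], [0.001, -0.284, 0.959, -0.133], [0.0, 0.0, 0.0, 1.0]]
1740 255 380 253 368
[-0.02834938 -0.02797507 -0.1325408 ] [0.07552606 0.02731733 0.00751534]
(array([-8.78576305e-04, -3.11127514e-05]), np.float64(0.027465319892020064))
```

View pics/p3.png

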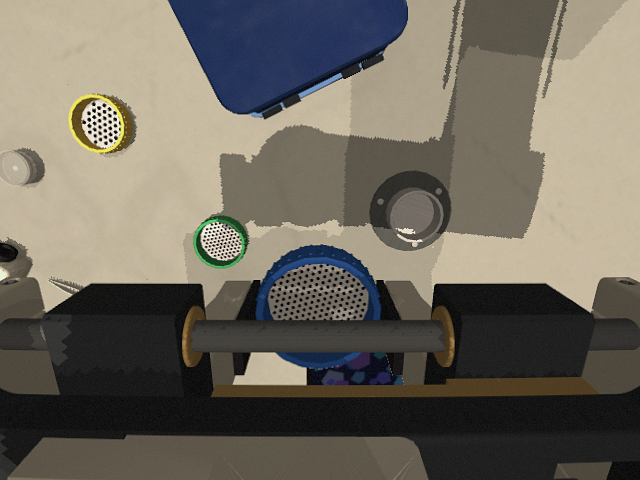

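Same view as before. The held sieve's rim is within 1 mm of the TCP, so wrist measurements are consistent.

```bash
python3 go.py .3517 .2525 .11 -127; python3 drive.py '[[-0.004,0.06,0,0,0.05],[-0.004,0.1,0.02,0,0.05],[-0.004,0.1005,0.08,0,0.05],[-0.004,0.1005,0.13,0,0.05],[-0.004,0.1005,0.14,0,0.05],[-0.004,0.1005,0.14,0,0.05],[-0.004,0.1005,0.14,0,0.05]]' ;python3 go.py .3517 .2525 .055 -127
```

```text
shift [-0.0035  0.1006  0.1412] turn -0.0 rows>= 2.8 now [0.43   0.1892 0.2512] [ 180.   -0. -127.] j [ 48.   1. -24.  -0. -65. -85.] t 4.725
clock: 5.6
tool_pos: [0.3529, 0.2546, 0.1133]
orientation: [180.0, 0.2, -127.0]
force: [-0.3, -0.5, 0.4]
opening: 0.0556
gripper_force: 30.0
shift [ 0.0026 -0.0003  0.0583] turn 0.0 rows>= 0.9 now [0.3529 0.2546 0.1133] [ 180.     0.2 -127. ] j [ 62.   6. -39.   0. -44. -99.] t 5.6
```

```bash
python3 drive.py '[[0.002,0,0.02,0,0.05],[0.002,0,0.04,0,0.05],[0.002,0,0.052,0,0.05],[0.002,0,0.055,0,0.05],[0.002,0,0.055,0,0.05],[0.002,0,0.055,0,0.05]]' ;python3 go.py .3517 .2525 .054 -127
```

```text
clock: 6.35
tool_pos: [0.351, 0.2524, 0.0572]
orientation: [180.0, 0.1, -126.9]
force: [0.4, -0.4, -1.1]
opening: 0.0558
gripper_force: 30.0
shift [-0.0005 -0.0005  0.0032] turn 0.1 rows>= 0.1 now [0.351  0.2524 0.0572] [ 1.800e+02  1.000e-01 -1.269e+02] j [ 62.  11. -43.   0. -35. -99.] t 6.35
```

```bash
python3 drive.py '[[-0.0005,-0.0005,0.002,0,0.05],[-0.0005,-0.0005,0.003,0,0.05],[-0.0005,-0.0005,0.003,0,0.05]]' && python3 drive.py '[[0,0,0,0,0.088],[0,0,0,0,0.088],[0,0,0,0,0.088],[0,0,0,0,0.088]]' && python3 drive.py '[[0,0,-0.03,0,0.088],[0,0,-0.08,0,0.088],[0,0,-0.12,0,0.088],[0.0,-0.05,-0.15,0,0.088],[0.0,-0.1,-0.17,0,0.088],[0.0,-0.1,-0.17,0,0.088],[0.0,-0.1,-0.17,0,0.088]]'; python3 w.py b2 b .048
```

```text
clock: 6.72
tool_pos: [0.3516, 0.2527, 0.054]
orientation: [180.0, 0.1, -126.9]
force: [-3.9, 1.3, 5.9]
opening: 0.0558
gripper_force: 30.0
clock: 7.22
tool_pos: [0.3514, 0.252, 0.0535]
orientation: [-180.0, -0.0, -126.9]
force: [0.3, -0.0, 0.1]
opening: 0.0865
gripper_force: 0.0
clock: 8.1
tool_pos: [0.4309, 0.1915, 0.223]
orientation: [180.0, -0.0, -127.0]
force: [-1.0, -0.2, -0.4]
opening: 0.0875
gripper_force: 0.0
[397 192] [458 253] [0.3526214  0.25184848] 0.027974142436954286
[161   0] [416 106] [0.33906829 0.03124994] 0.09833788271523376
TCP [0.4309 0.1915 0.223 ] [ 180.   -0. -127.]
```

View pics/b2.png

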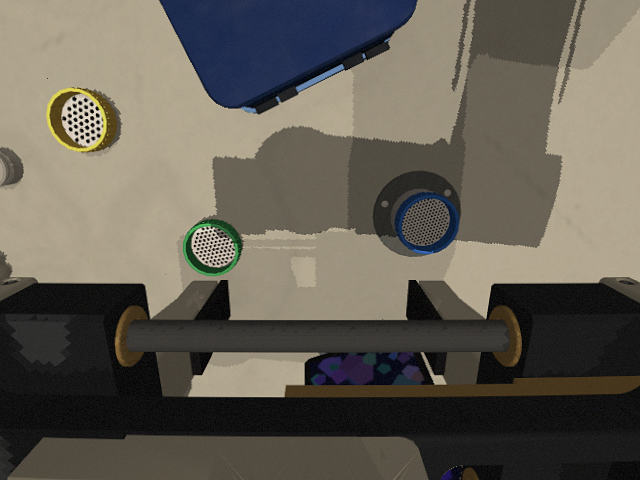

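Blue sits on the pan at (428,222), with its rim radius correct for z=0.048 m. I'll confirm its height and head to yellow.

```bash
python3 - <<'E'
from h import *
from plant import ctrl
o=ctrl.get_obs();s=ctrl.snapshot("wrist");C=cloud(s,o);m=mask(s["frame"],"b")[180:260,390:470]>0
P=C[180:260,390:470][m];print("top z",np.percentile(P[:,2],[80,90,97]))
E
python3 go.py .55 -.013 .2 -127
```

```text
top z [0.04766987 0.04802229 0.04844718]
shift [ 0.0922 -0.2187  0.0229] turn 0.1 rows>= 3.8 now [0.4305 0.1921 0.2228] [ 1.800e+02 -1.000e-01 -1.269e+02] j [ 48.   2. -26.  -0. -61. -85.] t 8.2
```

Blue's rim is at 0.048 m, so it is seated.

```bash
python3 drive.py '[[0.092,-0.219,0.023,0,0.088],[0.092,-0.219,0.023,0,0.088],[0.092,-0.219,0.023,0,0.088],[0.092,-0.219,0.023,0,0.088],[0.092,-0.219,0.023,0,0.088],[0.092,-0.219,0.023,0,0.088],[0.092,-0.219,0.023,0,0.088]]'; python3 w.py y1 y .026;  python3 go.py .55 -.013 .031 -127
```

```text
clock: 9.07
tool_pos: [0.5506, -0.0118, 0.2007]
orientation: [180.0, 0.0, -126.8]
force: [-0.3, -0.5, -0.1]
opening: 0.0877
gripper_force: 0.0
TCP [ 0.5506 -0.0118  0.2007] [ 180.     0.  -126.8]
shift [ 1.500e-03 -1.000e-04  1.698e-01] turn 0.2 rows>= 2.7 now [ 0.5507 -0.0118  0.2008] [-180.     0.  -126.8] j [ 19.  11. -19.  -0. -60. -56.] t 9.125
```

```bash
sed -i "s/'y':(22,35)/'y':(18,35)/; s/(s>110)&(v>60)/(s>110)\&(v>45)/" h.py; python3 w.py y2 y .026
python3 - <<'E'
import cv2
f=cv2.imread("pics/y2.png");h=cv2.cvtColor(f,cv2.COLOR_BGR2HSV);print(h[222,270:360:4].tolist())
E
```

```text
[286 189] [348 251] [ 0.55033821 -0.01377194] 0.02828268337244207
[285 376] [639 396] [0.65673741 0.37447594] 0.26320150964441746
TCP [ 0.5507 -0.0118  0.2008] [-180.     0.  -126.8]
[[22, 45, 103], [24, 46, 105], [22, 46, 105], [24, 46, 105], [21, 108, 83], [21, 177, 130], [14, 33, 131], [16, 33, 132], [15, 36, 142], [23, 36, 57], [30, 29, 35], [15, 37, 139], [17, 34, 136], [0, 0, 0], [17, 35, 140], [16, 34, 141], [23, 34, 30], [12, 38, 87], [20, 57, 89], [21, 175, 163], [24, 46, 105], [18, 49, 105], [21, 47, 104]]
```

View pics/y2.png

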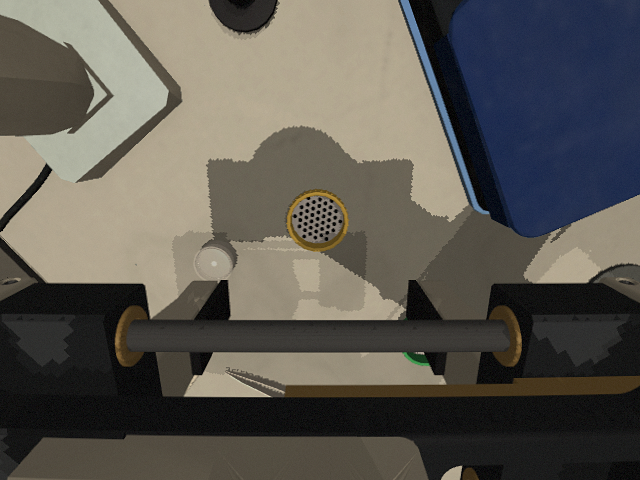

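Yellow is centred at (317,220) in the gripper's shadow. The jar at (215,260) is clear of the fingers.

```bash
python3 go.py .5503 -.0136 .031 -127; python3 drive.py '[[0.0015,-0.001,0.05,0,0.088],[0.0015,-0.001,0.1,0,0.088],[0.0015,-0.001,0.14,0,0.088],[0.0015,-0.001,0.16,0,0.088],[0.0015,-0.001,0.17,0,0.088],[0.0015,-0.001,0.17,0,0.088],[0.0015,-0.001,0.17,0,0.088]]' && python3 drive.py '[[0,0,0,0,0.05],[0,0,0,0,0.05],[0,0,0,0,0.05],[0,0,0,0,0.05]]' && python3 drive.py '[[0,0,-0.03,0,0.05],[0,0,-0.08,0,0.05],[0,0,-0.14,0,0.05],[0,0,-0.18,0,0.05],[0,0,-0.18,0,0.05]]';python3 go.py .43 .191 .21 -127
```

```text
shift [ 0.0018 -0.0006  0.1699] turn 0.2 rows>= 2.7 now [ 0.5508 -0.0119  0.2009] [-180.     0.  -126.8] j [ 19.  11. -19.  -0. -60. -56.] t 9.175
clock: 10.05
tool_pos: [0.5517, -0.0145, 0.0317]
orientation: [-179.9, 0.1, -126.9]
force: [0.9, 0.2, 0.4]
opening: 0.0881
gripper_force: 0.0
clock: 10.55
tool_pos: [0.551, -0.015, 0.0307]
orientation: [-180.0, 0.0, -126.9]
force: [-0.8, 0.8, 1.8]
opening: 0.0556
gripper_force: 30.0
clock: 11.18
tool_pos: [0.5527, -0.0146, 0.2143]
orientation: [-179.8, 0.3, -126.9]
force: [0.3, -0.4, -1.8]
opening: 0.0555
gripper_force: 30.0
shift [-0.0906  0.2217  0.0038] turn 0.1 rows>= 3.8 now [ 0.5527 -0.0146  0.2143] [-179.8    0.3 -126.9] j [ 19.  11. -18.   0. -61. -56.] t 11.175
```

```bash
python3 drive.py '[[-0.09,0.222,0,0,0.05],[-0.09,0.222,0,0,0.05],[-0.09,0.222,0,0,0.05],[-0.09,0.222,0,0,0.05],[-0.09,0.27,0,0,0.05],[-0.09,0.321,0,0,0.05],[-0.09,0.321,0,0,0.05],[-0.09,0.321,0,0,0.05]]'; python3 go.py .3516 .2522 .1 -127
```

```text
clock: 12.18
tool_pos: [0.3482, 0.2497, 0.21]
orientation: [-180.0, -0.1, -126.9]
force: [0.7, 0.0, -0.1]
opening: 0.0553
gripper_force: 30.0
shift [-0.0041 -0.0012  0.11  ] turn 0.1 rows>= 1.8 now [0.3482 0.2497 0.21  ] [-1.800e+02 -1.000e-01 -1.269e+02] j [ 62.  -1. -32.  -0. -59. -99.] t 12.175
```

```bash
python3 drive.py '[[-0.004,-0.001,0.05,0,0.05],[-0.004,-0.001,0.09,0,0.05],[-0.004,-0.001,0.12,0,0.05],[-0.004,-0.001,0.13,0,0.05],[-0.004,-0.001,0.134,0,0.05],[-0.004,-0.001,0.134,0,0.05],[-0.004,-0.001,0.134,0,0.05]]'; python3 go.py .3516 .2522 .0715 -127
```

```text
clock: 13.05
tool_pos: [0.3521, 0.253, 0.0775]
orientation: [180.0, 0.1, -126.9]
force: [0.1, 0.0, -0.8]
opening: 0.0551
gripper_force: 30.0
shift [ 0.001  -0.0001  0.006 ] turn 0.1 rows>= 0.1 now [0.3521 0.253  0.0775] [ 1.800e+02  1.000e-01 -1.269e+02] j [ 62.   9. -42.   0. -39. -99.] t 13.05
```

```bash
python3 drive.py '[[0.0005,0,0.003,0,0.05],[0.0005,0,0.006,0,0.05],[0.0005,0,0.006,0,0.05]]' && python3 drive.py '[[0,0,0,0,0.088],[0,0,0,0,0.088],[0,0,0,0,0.088],[0,0,0,0,0.088]]' && python3 drive.py '[[0,0,-0.03,0,0.088],[0,0,-0.08,0,0.088],[0,0,-0.12,0,0.088],[0.0,-0.05,-0.15,0,0.088],[0.0,-0.1,-0.15,0,0.088],[0.0,-0.1,-0.15,0,0.088],[0.0,-0.1,-0.15,0,0.088]]'; python3 w.py y3 y .066
cat > top.py <<'E'
import sys
from h import *
from plant import ctrl
# top.py colour : height and circle of the top rim from depth, near the pan
o=ctrl.get_obs();s=ctrl.snapshot("wrist");C=cloud(s,o);m=mask(s["frame"],sys.argv[1])>0
m&=np.hypot(C[:,:,0]-.352,C[:,:,1]-.2525)<.05;P=C[m];z=np.percentile(P[:,2],[80,90,97]);P=P[P[:,2]>z[1]-.003]
print("top z",z,*circ(cv2.convexHull(np.float32(P[:,:2])).reshape(-1,2)))
E
python3 top.py y; python3 go.py .478 -.393 .2 180
```

```text
clock: 13.42
tool_pos: [0.3516, 0.2526, 0.0708]
orientation: [180.0, 0.1, -126.9]
force: [-1.2, 1.1, 2.9]
opening: 0.0557
gripper_force: 30.0
clock: 13.92
tool_pos: [0.3514, 0.252, 0.0705]
orientation: [-180.0, -0.0, -126.9]
force: [-1.5, -0.4, -0.0]
opening: 0.086
gripper_force: 0.0
clock: 14.8
tool_pos: [0.4311, 0.1916, 0.2201]
orientation: [180.0, -0.0, -127.0]
force: [-1.3, 0.7, 0.1]
opening: 0.0878
gripper_force: 0.0
[399 196] [468 262] [0.35398035 0.25101022] 0.029188797312777865
[285 376] [639 396] [0.39649136 0.38188577] 0.17778227345143924
TCP [0.4311 0.1916 0.2201] [ 180.   -0. -127.]
top z [0.28679155 0.28824715 0.28958758] [0.36980682 0.21853725] 0.011487979436489455
shift [ 0.4396 -0.3892  0.0205] turn 53.1 rows>= 9.4 now [0.4307 0.1923 0.2203] [ 180.    -0.  -126.9] j [ 48.   3. -27.  -0. -61. -85.] t 14.9
```

```bash
sed -i 's/<.05;P=C\[m\]/<.05;m\&=C[:,:,2]<.15;P=C[m]/' top.py; python3 top.py y; python3 -c "
import cv2;f=cv2.imread('pics/y3.png')[160:290,360:500];cv2.imwrite('pics/y3c.png',cv2.resize(f,None,fx=4,fy=4))"
```

```text
top z [0.06521921 0.0656579  0.06619661] [0.35302036 0.2535457 ] 0.027768282621334916
```

View pics/y3c.png

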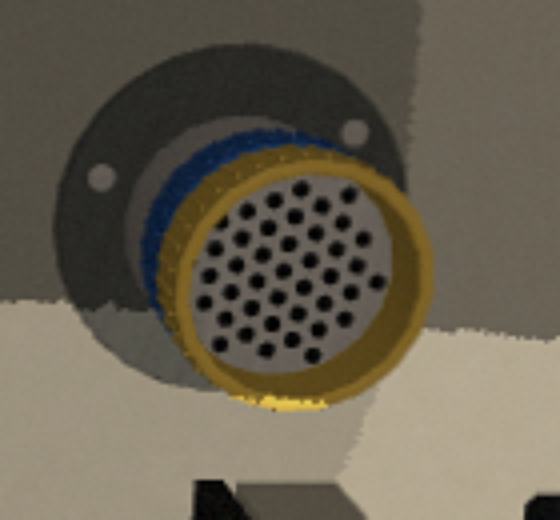

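Yellow is seated flush on blue (top z = 0.066 m). On to red.

```bash
python3 drive.py '[[0.44,-0.389,0,43,0.088],[0.44,-0.389,0,43,0.088],[0.44,-0.389,0,43,0.088],[0.44,-0.389,0,43,0.088],[0.44,-0.389,0,43,0.088],[0.44,-0.389,0,43,0.088],[0.44,-0.389,0,43,0.088],[0.44,-0.389,0,43,0.088]]';python3 go.py .478 -.393 .2 -170
```

```text
clock: 15.95
tool_pos: [0.4713, -0.3075, 0.2208]
orientation: [-180.0, 0.0, -169.8]
force: [1.3, -0.0, 0.5]
opening: 0.0879
gripper_force: 0.0
shift [ 0.0085 -0.0853  0.0208] turn 0.2 rows>= 1.4 now [ 0.4713 -0.3075  0.2208] [-180.     0.  -169.8] j [-13.  11. -16.   0. -62. -67.] t 15.95
```

```bash
python3 drive.py '[[0.008,-0.085,0.02,0,0.088],[0.008,-0.085,0.02,0,0.088],[0.008,-0.085,0.02,0,0.088],[0.008,-0.085,0.02,0,0.088]]';python3 w.py r1 r .026;python3 go.py .478 -.393 .031 -170
```

```text
clock: 16.45
tool_pos: [0.4782, -0.3905, 0.2005]
orientation: [180.0, -0.0, -169.9]
force: [-0.5, 0.2, -0.1]
opening: 0.0879
gripper_force: 0.0
[282 192] [344 254] [ 0.47901754 -0.39376282] 0.02840817188557026
TCP [ 0.4782 -0.3905  0.2005] [ 180.    -0.  -169.9]
shift [ 0.0008 -0.0026  0.1699] turn 0.1 rows>= 2.7 now [ 0.4783 -0.3903  0.2009] [-180.     0.  -169.9] j [-21.  17. -11.  -0. -62. -59.] t 16.5
```

View pics/r1.png

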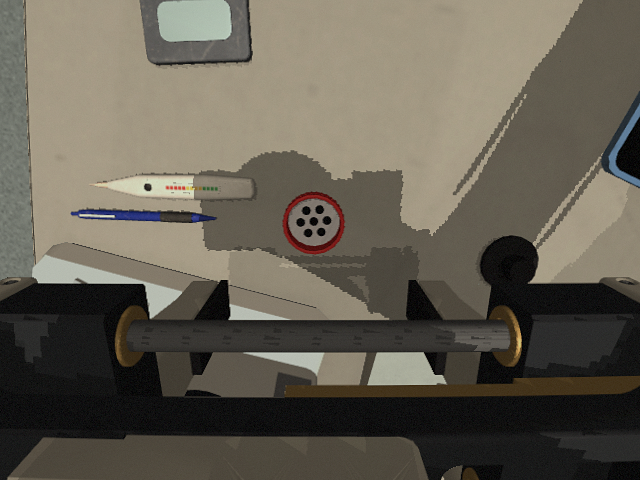

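Red is at (313,222). A tester pen ends at (255,187), close to where the left finger would land, and the microscope base edge is below. I'll check clearance for a small turn.

```bash
python3 - <<'E'
from h import *
from plant import ctrl
o=ctrl.get_obs();s=ctrl.snapshot("wrist");C=cloud(s,o).reshape(-1,3)
v,u=np.mgrid[:480,:640];k=(v.ravel()<280)|((u.ravel()>235)&(u.ravel()<405)&(v.ravel()<318));C=C[k]
s2=ctrl.snapshot("top");T=cloud(s2).reshape(-1,3)
c=np.array([.4788,-.3936])
for yaw in(-170,-160,-150):
    a=np.radians(yaw);ax=np.array([[np.cos(a),np.sin(a)],[np.sin(a),-np.cos(a)]])
    for n,P in(("w",C),("top",T)):
        q=(P[:,:2]-c)@ax.T;z=P[:,2]
        fl=(abs(q[:,0])<.016)&(abs(q[:,1])>.032)&(abs(q[:,1])<.07)&(z<.1)
        b=(abs(q[:,0])<.05)&(abs(q[:,1])<.107)&(z<.16)&((z>.045))
        print(yaw,n,"finger zone max z",z[fl].max().round(3),np.percentile(z[fl],99).round(3),"body zone n>45mm",b.sum(), z[b].max() if b.any() else '')
E
python3 go.py .4788 -.3936 .031 -158
```

```text
-170 w finger zone max z 0.002 0.001 body zone n>45mm 0 
-170 top finger zone max z 0.005 0.005 body zone n>45mm 0 
-160 w finger zone max z 0.002 0.001 body zone n>45mm 0 
-160 top finger zone max z 0.005 0.005 body zone n>45mm 0 
-150 w finger zone max z 0.002 0.001 body zone n>45mm 0 
-150 top finger zone max z 0.005 0.005 body zone n>45mm 0 
shift [ 0.0003 -0.0032  0.1702] turn -11.8 rows>= 2.7 now [ 0.4784 -0.3904  0.2012] [-180.     0.  -169.8] j [-21.  17. -11.  -0. -62. -59.] t 16.6
```

```bash
python3 drive.py '[[0,-0.003,0.03,-10,0.08],[0,-0.003,0.08,-10,0.08],[0,-0.003,0.12,-10,0.08],[0,-0.003,0.15,-10,0.08],[0,-0.003,0.165,-10,0.08],[0,-0.003,0.17,-10,0.08],[0,-0.003,0.17,-10,0.08]]' && python3 drive.py '[[0,0,0,0,0.05],[0,0,0,0,0.05],[0,0,0,0,0.05],[0,0,0,0,0.05]]' && python3 drive.py '[[0,0,-0.03,0,0.05],[0,0,-0.08,0,0.05],[0,0,-0.14,0,0.05],[0,0,-0.19,0,0.05],[0,0,-0.19,0,0.05]]';python3 go.py .43 .19 .22 -127
```

```text
clock: 17.48
tool_pos: [0.4791, -0.3945, 0.0314]
orientation: [-179.9, 0.0, -159.9]
force: [-0.1, -0.6, 0.3]
opening: 0.0802
gripper_force: 0.0
clock: 17.98
tool_pos: [0.4787, -0.3946, 0.0311]
orientation: [-180.0, 0.0, -159.9]
force: [-0.4, 1.7, 4.6]
opening: 0.0557
gripper_force: 30.0
clock: 18.6
tool_pos: [0.4803, -0.3956, 0.2255]
orientation: [-179.6, 0.3, -159.9]
force: [0.3, -0.8, -0.3]
opening: 0.056
gripper_force: 30.0
shift [-0.1538  0.5673  0.0028] turn -32.9 rows>= 9.4 now [ 0.4803 -0.3956  0.2255] [-179.6    0.3 -159.9] j [-21.  16.  -9.   0. -64. -48.] t 18.6
```

```bash
python3 drive.py '[[-0.154,0.567,0,-33,0.05],[-0.154,0.567,0,-33,0.05],[-0.154,0.567,0,-33,0.05],[-0.154,0.567,0,-33,0.05],[-0.154,0.567,0,-33,0.05],[-0.154,0.567,0,-33,0.05],[-0.154,0.567,0,-33,0.05],[-0.154,0.567,0,-33,0.05]]';python3 go.py .3518 .2524 .21 -127
```

```text
clock: 19.6
tool_pos: [0.435, 0.1055, 0.2199]
orientation: [180.0, -0.0, -126.9]
force: [2.5, -0.6, 0.1]
opening: 0.0558
gripper_force: 30.0
shift [-0.0674  0.1547  0.01  ] turn 0.1 rows>= 2.7 now [0.435  0.1055 0.2199] [ 180.    -0.  -126.9] j [ 39.   0. -29.  -0. -61. -76.] t 19.6
```

```bash
python3 drive.py '[[-0.067,0.155,0.01,0,0.05],[-0.067,0.155,0.01,0,0.05],[-0.067,0.155,0.01,0,0.05],[-0.067,0.155,0.03,0,0.05],[-0.067,0.155,0.08,0,0.05],[-0.067,0.155,0.11,0,0.05],[-0.067,0.155,0.11,0,0.05],[-0.067,0.155,0.11,0,0.05]]';python3 go.py .3516 .2523 .096 -127
```

```text
clock: 20.6
tool_pos: [0.3527, 0.2508, 0.1112]
orientation: [-180.0, 0.0, -126.9]
force: [0.4, 0.1, -1.0]
opening: 0.0557
gripper_force: 30.0
shift [-0.0006  0.0018  0.0152] turn 0.1 rows>= 0.2 now [0.3527 0.2508 0.1112] [-180.     0.  -126.9] j [ 62.   6. -40.   0. -44. -99.] t 20.6
```

```bash
python3 drive.py '[[-0.0005,0.0015,0.01,0,0.05],[-0.0005,0.0015,0.015,0,0.05],[-0.0005,0.0015,0.015,0,0.05],[-0.0005,0.0015,0.015,0,0.05]]';python3 go.py .3516 .2523 .089 -127
```

```text
clock: 21.1
tool_pos: [0.3516, 0.2519, 0.0957]
orientation: [-180.0, 0.0, -126.9]
force: [0.1, 0.6, -0.4]
opening: 0.0554
gripper_force: 30.0
shift [-0.0004  0.0003  0.0067] turn 0.1 rows>= 0.1 now [0.3516 0.2519 0.0957] [-180.     0.  -126.9] j [ 62.   8. -41.   0. -42. -99.] t 21.1
```

```bash
python3 drive.py '[[0,0,0.003,0,0.05],[0,0,0.006,0,0.05],[0,0,0.006,0,0.05]]' && python3 drive.py '[[0,0,0,0,0.088],[0,0,0,0,0.088],[0,0,0,0,0.088],[0,0,0,0,0.088]]' && python3 drive.py '[[0,0,-0.03,0,0.088],[0,0,-0.08,0,0.088],[0,0,-0.12,0,0.088],[0.0,-0.05,-0.14,0,0.088],[0.0,-0.1,-0.14,0,0.088],[0.0,-0.1,-0.14,0,0.088],[0.0,-0.1,-0.14,0,0.088]]'; python3 top.py r; python3 top.py y; python3 go.py .484 -.1965 .22 -154
```

```text
clock: 21.48
tool_pos: [0.3516, 0.2519, 0.0894]
orientation: [180.0, 0.0, -126.9]
force: [0.5, 0.3, 0.2]
opening: 0.0559
gripper_force: 30.0
clock: 21.98
tool_pos: [0.3515, 0.2517, 0.0896]
orientation: [180.0, 0.0, -126.9]
force: [-0.3, 0.4, 0.9]
opening: 0.0863
gripper_force: 0.0
clock: 22.85
tool_pos: [0.4312, 0.1913, 0.2292]
orientation: [180.0, -0.0, -127.0]
force: [0.1, -0.6, -0.6]
opening: 0.0876
gripper_force: 0.0
top z [0.08319758 0.08371819 0.08419427] [0.35311235 0.25272382] 0.027721823737699082
top z [0.06190303 0.06313117 0.06462383] [0.35331791 0.2527901 ] 0.02815450954754603
shift [ 0.2787 -0.2758  0.0094] turn 27.1 rows>= 6.3 now [0.4308 0.192  0.2294] [ 180.    -0.  -126.9] j [ 48.   2. -26.  -0. -62. -85.] t 22.95
```

Red is seated (top 0.084 m). Now the lid.

```bash
python3 drive.py '[[0.279,-0.276,0.02,27,0.088],[0.279,-0.276,0.02,27,0.088],[0.279,-0.276,0.02,27,0.088],[0.279,-0.276,0.02,27,0.088],[0.279,-0.276,0.02,27,0.088],[0.279,-0.276,0.02,27,0.088],[0.279,-0.276,0.02,27,0.088],[0.279,-0.276,0.02,27,0.088]]'
python3 - <<'E'
from w import *
o,s=shot("l1");C=cloud(s,o);d=np.hypot(C[:,:,0]-.485,C[:,:,1]+.1965)<.04
k=d&(C[:,:,2]>.033)&(C[:,:,2]<.045);v,u=np.where(k);print(k.sum(),u.min(),u.max(),v.min(),v.max(),np.median(C[k][:,2]))
print("knob",circ(cv2.convexHull(np.float32(C[k][:,:2])).reshape(-1,2)))
h=cv2.convexHull(np.c_[u,v].astype(np.int32)).reshape(-1,2);print("ray",circ(ray(s,h,.036,o)))
k=d&(C[:,:,2]>.011)&(C[:,:,2]<.018)
print("flange",circ(cv2.convexHull(np.float32(C[k][:,:2])).reshape(-1,2)),o["tool_pos"])
E
```

```text
clock: 23.95
tool_pos: [0.4842, -0.1973, 0.2092]
orientation: [180.0, -0.0, -154.0]
force: [0.5, -0.5, 0.1]
opening: 0.0875
gripper_force: 0.0
569 302 328 213 240 0.03545002850234996
knob (array([ 0.488064  , -0.19785836]), np.float64(0.012118083243806255))
ray (array([ 0.48783366, -0.19794746]), np.float64(0.012178205350303258))
flange (array([ 0.48823004, -0.19787313]), np.float64(0.027627653442683354)) [ 0.48421161 -0.19731034  0.20915795]
```

View pics/l1.png

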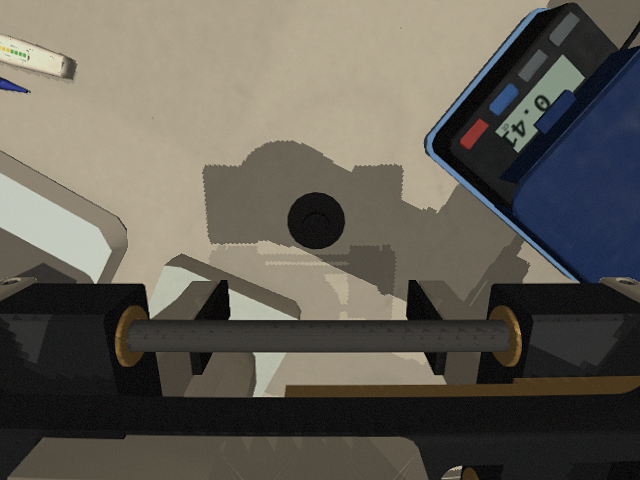

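The lid is at (316,221) with its knob measured at (0.488,-0.198), and the lamp base is clear of the fingers.

```bash
python3 go.py .488 -.1979 .041 -154; python3 drive.py '[[-0.003,-0.002,0.04,0,0.07],[-0.003,-0.002,0.09,0,0.07],[-0.003,-0.002,0.13,0,0.07],[-0.003,-0.002,0.155,0,0.07],[-0.003,-0.002,0.165,0,0.07],[-0.003,-0.002,0.168,0,0.07],[-0.003,-0.002,0.168,0,0.07]]' && python3 go.py .488 -.1979 .041 -154
```

```text
shift [-0.0028 -0.003   0.1684] turn 0.1 rows>= 2.7 now [ 0.4842 -0.1965  0.2094] [ 180.    -0.  -153.9] j [ -1.   8. -22.  -0. -60. -63.] t 24.0
clock: 24.88
tool_pos: [0.4887, -0.1973, 0.0425]
orientation: [-180.0, 0.1, -153.9]
force: [-0.0, 0.0, -0.7]
opening: 0.0698
gripper_force: 0.0
shift [ 0.0009 -0.0003  0.0015] turn 0.1 rows>= 0.0 now [ 0.4887 -0.1973  0.0425] [-1.800e+02  1.000e-01 -1.539e+02] j [ -1.  20. -32.   0. -37. -63.] t 24.875
```

```bash
python3 drive.py '[[0.0005,0,0.001,0,0.015],[0.0005,0,0.001,0,0.015],[0.0005,0,0.001,0,0.015],[0.0005,0,0.001,0,0.015],[0.0005,0,0.001,0,0.015],[0.0005,0,0.001,0,0.015]]' && python3 drive.py '[[0,0,-0.03,0,0.015],[0,0,-0.08,0,0.015],[0,0,-0.14,0,0.015],[0,0,-0.18,0,0.015],[0,0,-0.18,0,0.015]]'; python3 go.py .435 .105 .22 -127
```

```text
clock: 25.62
tool_pos: [0.4875, -0.198, 0.0406]
orientation: [180.0, -0.0, -153.9]
force: [-0.1, 0.5, 1.0]
opening: 0.0238
gripper_force: 30.0
clock: 26.25
tool_pos: [0.4892, -0.1982, 0.2241]
orientation: [-179.8, 0.3, -153.9]
force: [1.0, 0.3, -1.2]
opening: 0.0238
gripper_force: 30.0
shift [-0.0846  0.2961  0.0036] turn -26.9 rows>= 4.9 now [ 0.4892 -0.1982  0.2241] [-179.8    0.3 -153.9] j [ -1.   8. -20.   0. -62. -63.] t 26.25
```

```bash
python3 drive.py '[[-0.085,0.296,0,-27,0.015],[-0.085,0.296,0,-27,0.015],[-0.085,0.296,0,-27,0.015],[-0.085,0.296,0,-27,0.015],[-0.085,0.296,0,-27,0.015],[-0.085,0.296,0,-27,0.015],[-0.085,0.296,0,-27,0.015]]';python3 go.py .3518 .2524 .21 -127
```

```text
clock: 27.12
tool_pos: [0.4332, 0.1053, 0.2197]
orientation: [180.0, -0.1, -126.9]
force: [-0.6, 0.4, -0.6]
opening: 0.0235
gripper_force: 30.0
shift [-0.0688  0.1534  0.0097] turn 0.1 rows>= 2.7 now [0.4332 0.1053 0.2197] [ 1.800e+02 -1.000e-01 -1.269e+02] j [ 39.  -0. -29.  -0. -61. -76.] t 27.125
```

```bash
python3 drive.py '[[-0.068,0.154,0,0,0.015],[-0.068,0.154,0,0,0.015],[-0.068,0.154,0,0,0.015],[-0.068,0.154,0.02,0,0.015],[-0.068,0.154,0.05,0,0.015],[-0.068,0.154,0.08,0,0.015],[-0.068,0.154,0.08,0,0.015],[-0.068,0.154,0.08,0,0.015]]';python3 go.py .3517 .2523 .123 -127
```

```text
clock: 28.12
tool_pos: [0.3524, 0.2519, 0.1413]
orientation: [-180.0, 0.0, -127.0]
force: [0.5, -0.6, -1.5]
opening: 0.0242
gripper_force: 30.0
shift [0.0001 0.0008 0.0183] turn -0.0 rows>= 0.3 now [0.3524 0.2519 0.1413] [-180.    0. -127.] j [ 62.   4. -37.   0. -49. -99.] t 28.125
```

```bash
python3 drive.py '[[0,0.0005,0.01,0,0.015],[0,0.0005,0.018,0,0.015],[0,0.0005,0.02,0,0.015],[0,0.0005,0.02,0,0.015],[0,0.0005,0.02,0,0.015]]';python3 go.py .3517 .2523 .117 -127
```

```text
clock: 28.75
tool_pos: [0.3512, 0.2527, 0.1207]
orientation: [-180.0, 0.0, -126.9]
force: [0.3, -0.4, -0.2]
opening: 0.0235
gripper_force: 30.0
shift [ 0.0001 -0.0006  0.0037] turn 0.1 rows>= 0.1 now [0.3512 0.2527 0.1207] [-180.     0.  -126.9] j [ 62.   5. -39.   0. -46. -99.] t 28.75
```

```bash
python3 drive.py '[[0,0,0.002,0,0.015],[0,0,0.0037,0,0.015],[0,0,0.0037,0,0.015]]' && python3 drive.py '[[0,0,0,0,0.06],[0,0,0,0,0.06],[0,0,0,0,0.06],[0,0,0,0,0.06]]' && python3 drive.py '[[0,0,-0.03,0,0.06],[0,0,-0.08,0,0.06],[0,0,-0.12,0,0.06],[0.0,-0.05,-0.13,0,0.06],[0.0,-0.1,-0.13,0,0.06],[0.0,-0.1,-0.13,0,0.06],[0.0,-0.1,-0.13,0,0.06]]'
python3 - <<'E'
from w import *
o,s=shot("f1");C=cloud(s,o);d=np.hypot(C[:,:,0]-.352,C[:,:,1]-.2525)<.045
z=C[:,:,2]
for n,a,b in(("knob",.105,.125),("flange",.083,.095)):
    k=d&(z>a)&(z<b);print(n,k.sum(),np.percentile(z[k],[20,50,80]),circ(cv2.convexHull(np.float32(C[k][:,:2])).reshape(-1,2)))
v,u=np.where(d&(z<.13));print(u.min(),u.max(),v.min(),v.max())
f=s["frame"][150:290,350:510,::-1];cv2.imwrite("pics/f1c.png",cv2.resize(f,None,fx=4,fy=4))
E
```

```text
clock: 29.12
tool_pos: [0.3511, 0.2524, 0.1167]
orientation: [-180.0, -0.0, -126.9]
force: [0.6, -0.1, -1.4]
opening: 0.0239
gripper_force: 30.0
clock: 29.62
tool_pos: [0.3512, 0.2525, 0.1169]
orientation: [180.0, 0.0, -126.9]
force: [0.4, 0.8, -0.1]
opening: 0.0569
gripper_force: 0.0
clock: 30.5
tool_pos: [0.4309, 0.1921, 0.2466]
orientation: [180.0, -0.0, -127.0]
force: [0.1, -0.2, 0.0]
opening: 0.0602
gripper_force: 0.0
knob 806 [0.11033046 0.11110527 0.11168188] (array([0.35191743, 0.25268659]), np.float64(0.012434584131156397))
flange 2421 [0.08860725 0.08921512 0.08979284] (array([0.35218723, 0.2528158 ]), np.float64(0.028090771931766227))
368 467 167 259
```

View pics/f1c.png

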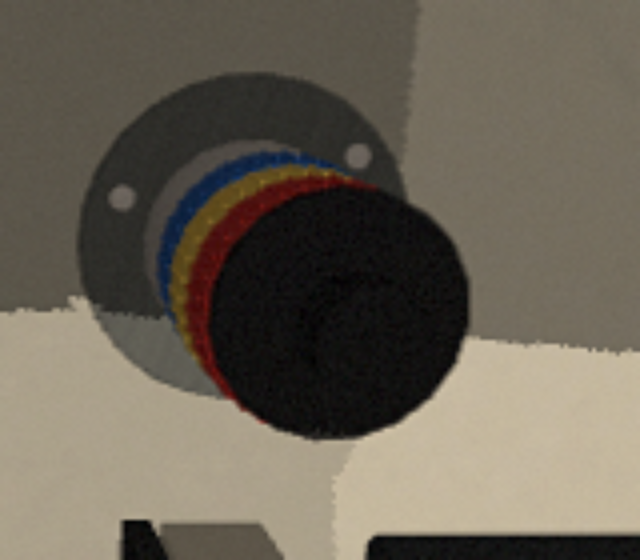

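The crop shows blue, yellow, red and the black lid stacked concentric and level on the pan. The knob top is at 0.111 m and the flange at 0.089 m, which match a seated lid.

```bash
python3 -c "
from plant import ctrl
print(ctrl.close_job())"
```

```text
the job is handed in; nothing more can be done
None
```

The sieve tower is built on the pan in the order asked (blue, yellow, red, then the black lid), with each part's measured height within about 1 mm of fully seated; the spare, jar and bottle were not touched, and the job was handed in at about 30.5 s on the robot's clock.

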